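# Gauge the blind hole and hold the spacer hole-up

### The job

Pick up the square aluminium spacer and find by feel which of its ends has the blind hole: try it on the flat gauge blade clamped in the vise, turning it end for end if it meets solid metal, without ramming it, until the blade bottoms in the hole. Then draw it off and finish holding it in the gripper with the hole straight up, well clear of the vise and the bench (at least 10 cm of air under it), and leave the hammer, the tin and the wrench where they are.

Things in the scene. Friction and masses are not known exactly. Their poses are not given: they have to be found in the camera images.
- spacer_center (a point): Centre of the loose bright aluminium spacer of square bar, 36 x 36 x 76 mm, 0.2 to 0.3 kg, with a thin dark line round it near each end, lying flat, centre 18 mm above the bench. x axis along its length, z up at the start. In one end, central, is a round blind hole, 20 mm diameter, 32 mm deep, mouth chamfered 2 mm; the other end and the sides are solid. Which end is drilled must be found out.
- spacer: The same spacer: its origin is the middle of the flat it lies on at the start, 18 mm below its centre; same axes.
- blade_tip (a point): Tip of the rigid flat steel gauge blade, on its centre line, 132 mm above the bench. y axis: level, back along the blade into the vise (the spacer goes on moving along +y). The blade is 15 mm high, 5 mm thick (along x), with a half-round nose. Fully home, its tip touches the bottom of the hole, and the spacer's face is 4 mm short of the blade's shoulder.
- vise: Grey bench vise bolted down, 150 mm high, 280 mm long; origin under the middle of its round base, x along the screw, away from the robot. In its frame the blade tip is at (35, -100, 132) mm; at y -64 the blade has a shoulder (23 mm high); at y -50 it enters the side of the jaws, 100 mm wide, tops at z 145. It does not move.
- hammer_mid (a point): Middle of a hammer lying on the bench, to be left alone.
- tin_mid (a point): Centre of a closed tin, 74 mm in diameter and 95 mm high, standing on the bench, to be left alone.
- wrench_mid (a point): Middle of a wrench lying on the bench, to be left alone.
Mind the look-alikes: they are no part of the job. Of the things shaped like the spacer, the aluminium one is meant.

How it is judged (in metres and radians):
On the way:
1. the spacer is pushed home on the gauge blade: the blade's tip is inside the blind hole, within 4 mm of its bottom (x of blade_tip in the frame of spacer_center between -0.01 and 0.01 m and y of blade_tip in the frame of spacer_center between -0.008 and 0.008 m and z of blade_tip in the frame of spacer_center between -0.008 and 0.008 m and angle between the x axis of spacer_center and the y axis of blade_tip, either way round below 0.2 rad), for 0.1 s.
At the end, for the whole second after the job is handed in: the gripper is holding the spacer still, its hole pointing up within 15 degrees, its centre at least 135 mm above the bench, off the blade (centre at least 60 mm from the blade's tip) and not touching the vise; hammer, tin and wrench within 30 mm of where they were (angle between spacer_center's own x axis and vertical below 0.26 rad and height (world z) of spacer_center above 0.135 m and contact force between spacer and the fingers above 2 N and contact force between spacer and vise below 0.2 N and distance between spacer_center and blade_tip above 0.06 m and linear speed of spacer below 0.03 m/s and distance of each of hammer_mid, tin_mid, wrench_mid from where it was at the start of the episode below 0.03 m); the arm keeps its last pose, push and grip.
It fails at once if the spacer is rammed against the vise or its gauge blade (more than 50 N) (contact force between spacer and vise above 50 N).
It fails at once if the hammer, the tin or the wrench is knocked away (more than 30 mm) (distance of any of hammer_mid, tin_mid, wrench_mid from where it was at the start of the episode above 0.03 m).
It also fails if it takes over 64 s, if anything falls off the work surface, if the arm or the gripper's body presses on something with over 40 N, if the wrist force passes 120 N, or if a joint passes its speed limit or range.

### The arm

A 6-joint arm with a two-finger parallel gripper is mounted at the origin on the work surface. World frame = base frame: x ahead of the robot, y to its left, z up, the work surface at z = 0. Lengths are in m, angles in degrees, forces in N, time in s.
With the tool pointing down it reaches from about 0.4 to 0.825 m from the base axis. Payload 7 kg.
Tool frame: the origin (TCP) lies at the very end of the fingers, on their centre line; the grasp point (between the pads) lies 19 mm behind it; z points along the fingers, y is the direction in which the jaws open and shut (so a half turn about z gives the same grasp; the last joint's range is limited). The gripper opens to 88 mm and grips with 3 to 60 N. Pads are 19 mm wide; open, the fingers measure 130 mm over their backs; the gripper's body (78 mm by 193 mm) begins 47 mm behind the grasp point.
Start: joints at [89.273, 20.546, 0.682, 0, -70.136, -16.507], TCP at [0.2, 0.645, 0.227] pointing down, gripper open.
Joint ranges: [-176.03, 176.03], [-82.01, 121.73], [-58.28, 71.71], [-173.87, 95.51], [-174.79, -0.11], [-173.66, 173.66]. Speed limits (degrees/s): [136.94, 136.94, 172.46, 180, 180, 180].

### API

Orientations are given as [roll, pitch, yaw] about the fixed x, y, z axes, in that order (R = Rz(yaw) Ry(pitch) Rx(roll)).
In Python, from plant import ctrl gives the robot as it stands.
- The arm moves only by the tool move_arm, never from a script. Its argument "increments" is a list of rows, each a list of 2 entries, a list of its own where there are three numbers: the shift along the world's x, y, z in mm, then the turn about the world's z in rad. A call has exactly 8 rows; each row shifts and turns the pose as measured when the row begins; what a row does not reach is not made up. A row lasts 1/10 s, in which the tool goes at most 50 mm and 8.59 degrees, less where a joint would pass 70% of its speed; a pose out of reach is approached as far as the arm can. A call with a gripper value outside its range is refused whole. "jaw" is the gripper command: -1 is shut, 1 is fully open, values between are in proportion, set as the call begins (left out, the last holds). The fingers move at their own pace and stop on an object; the grip force is fixed at half the most. Time passes only in rows, so rows that do not move let the fingers close, or fill a call up. It gives the time, the measured TCP pose, the force and the opening at its end, in the units of the state.
- ctrl.get_obs(): the state, without advancing time (a new reading comes with each control period).
- ctrl.snapshot(name): name is "side" or "top" or "wrist"; returns a dict with "color" (420x560x3 uint8, red, green, blue), "fx", "fy", "cx", "cy" (pixels), "R" (3x3) and "t" (3): a world point X has camera coordinates R X + t. Camera axes: x right, y down, z forward; pixel columns grow to the right and rows downward; lengths in m; the calibration is good to about 2 mm. A picture is of the moment at which its call begins. There is no depth.
- ctrl.close_job(): hands the job in, once; it reports no verdict.
The state is a dict: "clock": time; "joint_pos": joint angles; "qvel": joint speeds; "tau": joint torques, N m; "tool_pos": TCP position; "orientation": TCP orientation; "force": force on the tool from outside, world axes, zero at the start; "moment": the same for the moment, N m; "opening": finger opening in m.
Only numpy, scipy, OpenCV 4.12 (cv2) and the standard library are available. Lean on these libraries where they do the work, as an engineer would, in place of code of your own. Each camera call takes 0.05 s, during which the arm holds its last target.

## Working session

There is one attempt and no reset: what is moved stays moved. The work goes in short steps, Python scripts to look and compute and a tool call to move; the robot and the scene stay as the last step left them, time stands still between calls to the robot, and variables do not carry over. Pictures are saved under pics/ and viewed, and the job is handed in when it is done.

Besides the shell and the picture viewer there is one more tool, called after "Request:" in YAML: its name, and indented under it one key for each argument. move_arm: Moves the arm, as the interface text tells. Its arguments: {"type":"object","properties":{"increments":{"type":"array","items":{"type":"array"}},"jaw":{"type":"number"}},"required":["increments"]}

```bash
mkdir -p pics; ls
cat > h.py <<'E'
import cv2,numpy as np
from plant import ctrl
def snap(n,f):
    s=ctrl.snapshot(n); cv2.imwrite('pics/'+f+'.png',s['color'][:,:,::-1]); np.savez('pics/'+f+'.npz',**{k:np.array(v) for k,v in s.items()}); return s
def load(f): return np.load('pics/'+f+'.npz')
def ray(s,u,v,z):
    R=np.array(s['R']);t=np.array(s['t']); c=-R.T@t
    d=R.T@np.array([(u-s['cx'])/s['fx'],(v-s['cy'])/s['fy'],1.])
    return c+d*(z-c[2])/d[2]
def proj(s,X):
    p=np.array(s['R'])@np.array(X)+np.array(s['t']); return np.array([s['fx']*p[0]/p[2]+s['cx'],s['fy']*p[1]/p[2]+s['cy']])
E
python3 - <<'E'
from h import *
for n in('top','side','wrist'):
    s=snap(n,n+'0'); print(n,s['fx'],-np.array(s['R']).T@np.array(s['t']))
print(ctrl.get_obs())
E
```

```text
pics
top 419.19608118964607 [ 0.38058591 -0.05205294  1.18353944]
side 391.8133313079762 [ 0.38927852 -0.8899554   0.83170809]
wrist 331.9336455324871 [0.2721851  0.62136079 0.38344034]
{'clock': 0.15, 'joint_pos': array([ 8.92720420e+01,  2.05813899e+01,  6.44901914e-01, -1.51630275e-02,
       -7.01355558e+01, -1.65086934e+01]), 'qvel': array([-0.04747556, -0.20539015,  0.23451945,  0.09199674,  0.04039967,
        0.03136095]), 'tau': array([-2.27739583e-03, -5.83274639e+01,  2.93291456e+01,  7.00130492e+00,
        8.73064972e-03, -1.11485888e-04]), 'tool_pos': array([0.19990809, 0.64432154, 0.2258362 ]), 'orientation': array([ 1.79926875e+02, -6.80550002e-03, -1.72418084e+01]), 'force': array([-0.3782    ,  0.07605949,  0.37312708]), 'moment': array([ 0.01854593,  0.02680033, -0.01364385]), 'opening': 0.08787799091482613}
```

View pics/top0.png

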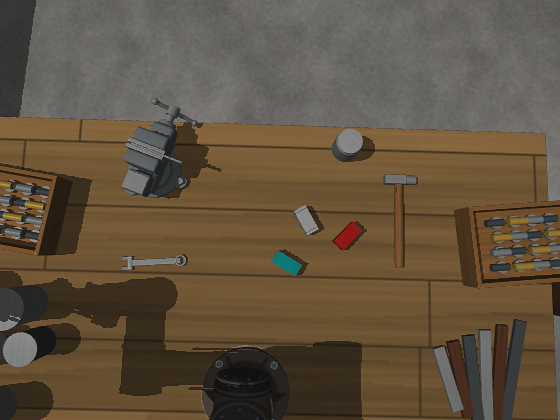

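View pics/side0.png

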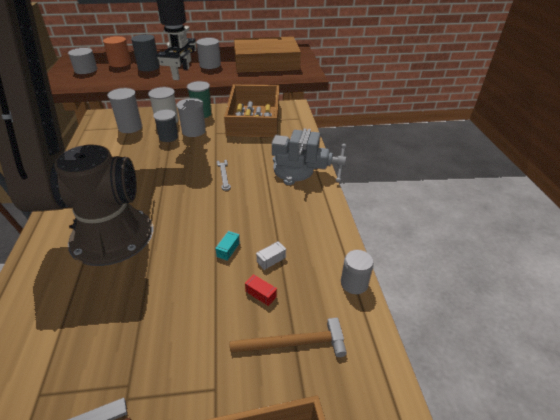

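View pics/wrist0.png

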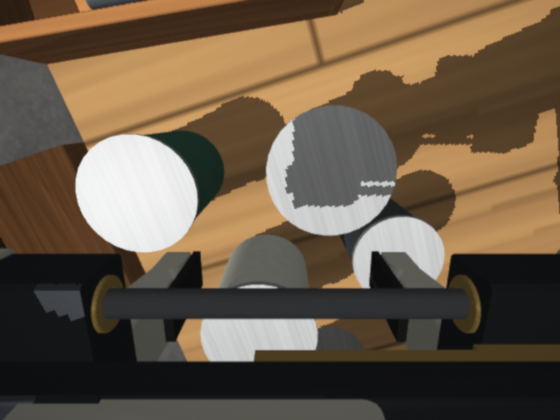

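Run:
```python
from h import *
t=cv2.imread('pics/top0.png'); s=cv2.imread('pics/side0.png')
a=cv2.resize(t[195:285,265:375],(550,450),interpolation=cv2.INTER_CUBIC)
cv2.imwrite('pics/c1.png',a)
b=cv2.resize(t[90:210,100:220],(600,600),interpolation=cv2.INTER_CUBIC); cv2.imwrite('pics/c2.png',b)
c=cv2.resize(s[110:200,255:365],(733,600),interpolation=cv2.INTER_CUBIC); cv2.imwrite('pics/c3.png',c)
S=load('top0')
hsv=cv2.cvtColor(t,cv2.COLOR_BGR2HSV)
m=((hsv[:,:,1]<40)&(hsv[:,:,2]>90)).astype(np.uint8)
w=np.zeros_like(m); w[195:245,285:330]=m[195:245,285:330]
cs,_=cv2.findContours(w,cv2.RETR_EXTERNAL,cv2.CHAIN_APPROX_NONE); c=max(cs,key=cv2.contourArea)
r=cv2.minAreaRect(c); print(r)
for p in cv2.boxPoints(r): print(p,ray(S,*p,.036))
print(ray(S,*r[0],.036))
```

```text
((306.103759765625, 219.88677978515625), (27.6816463470459, 13.500871658325195), 60.945396423339844)
[293.4811  211.06602] [ 0.49014463 -0.1162228   0.036     ]
[305.283   204.50941] [ 0.50921283 -0.14836274  0.036     ]
[318.7264  228.70753] [ 0.44355124 -0.18651273  0.036     ]
[306.92453 235.26414] [ 0.42472557 -0.15448014  0.036     ]
[ 0.46680445 -0.15143336  0.036     ]
```

View pics/c1.png

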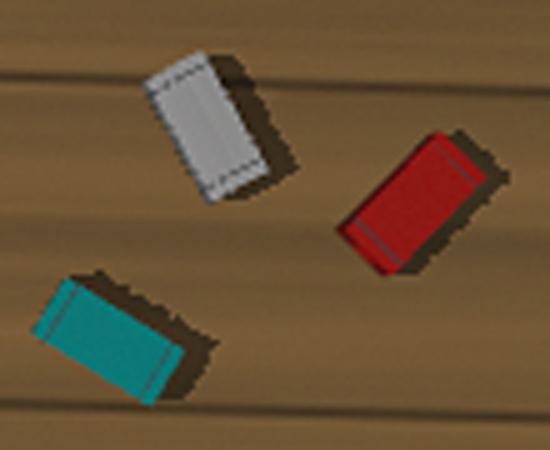

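View pics/c2.png

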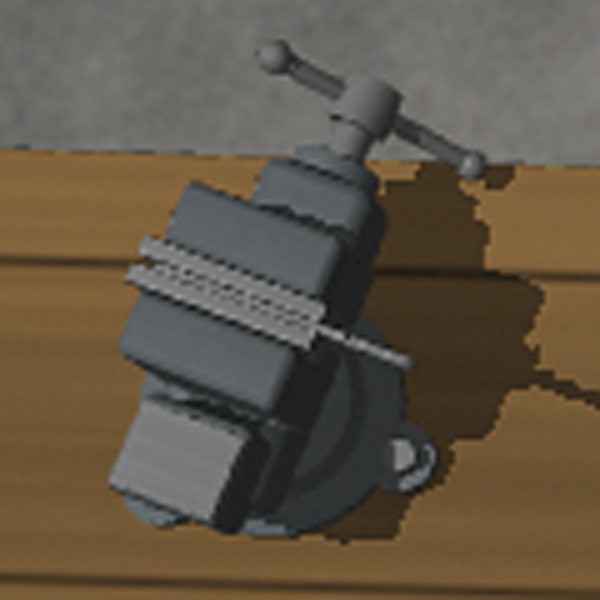

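View pics/c3.png

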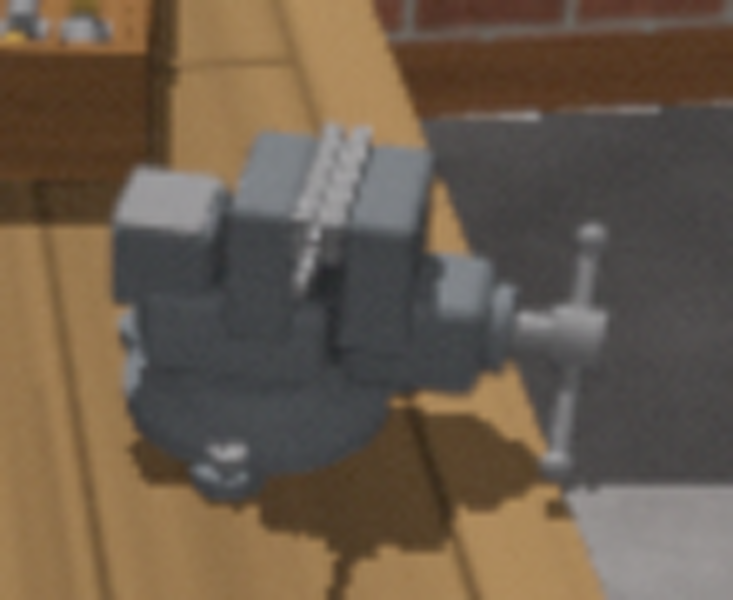

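```bash
python3 - <<'E'
from h import *
T=load('top0');S=load('side0')
# top crop px -> image px
f=lambda x,y:((x+.5)/5+100-.5,(y+.5)/5+90-.5)
tip=f(411,362)
for z in(.132,.1395): print('tip top',ray(T,*tip,z))
a=ray(T,*f(325,325),.1395);b=ray(T,*f(400,357),.1395);print('blade dir',np.degrees(np.arctan2(*(a-b)[1::-1])))
for p,q in(((135,278),(308,347)),((148,238),(325,303)),((190,183),(340,235))):
    a=ray(T,*f(*p),.145);b=ray(T,*f(*q),.145);print('jaw',np.degrees(np.arctan2(*(a-b)[1::-1])),np.linalg.norm(a-b),a,b)
k=600/90
g=lambda x,y:((x+.5)/k+255-.5,(y+.5)/k+110-.5)
print('tip side',g(299,290),ray(S,*g(299,290),.132), proj(S,ray(T,*tip,.132)))
E
python3 - <<'E'
import cv2
s=cv2.imread('pics/side0.png');t=cv2.imread('pics/top0.png')
cv2.imwrite('pics/c4.png',cv2.resize(s[135:165,290:320],(600,600),interpolation=cv2.INTER_NEAREST))
cv2.imwrite('pics/c5.png',cv2.resize(t[145:175,160:190],(600,600),interpolation=cv2.INTER_NEAREST))
E
```

```text
tip top [0.59828765 0.17614168 0.132     ]
tip top [0.59673491 0.1745141  0.1395    ]
blade dir 68.37800822512526
jaw 69.75754807417553 0.09465343746535192 [0.6344681  0.31411857 0.145     ] [0.60171863 0.22531122 0.145     ]
jaw 71.30151750354715 0.0959436480681542 [0.65526785 0.30891705 0.145     ] [0.62450947 0.21803742 0.145     ]
jaw 72.30444127875414 0.08099174370321081 [0.68439046 0.28956659 0.145     ] [0.65977227 0.21240697 0.145     ]
tip side (299.425, 153.075) [0.59822131 0.17827312 0.132     ] [299.55137574 153.42983582]
```

View pics/c4.png

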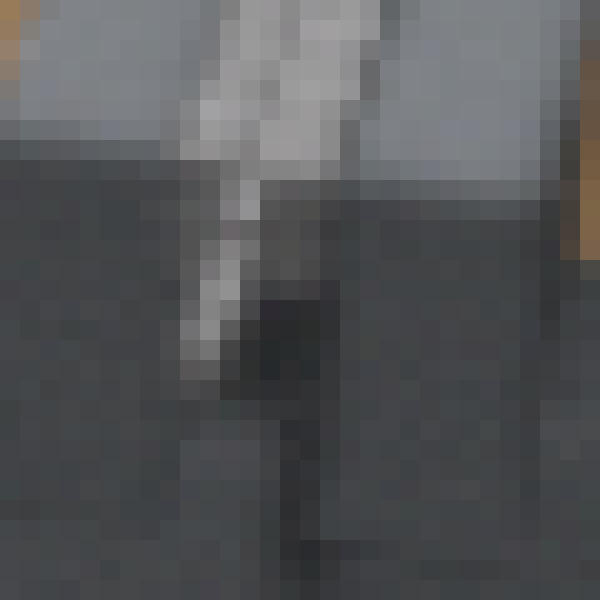

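View pics/c5.png

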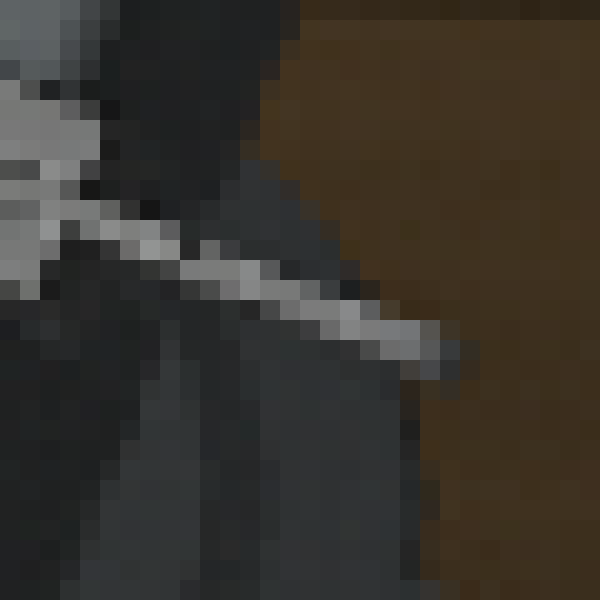

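The candidates in the top view are the silver block (306,220), the red block (347,236) and the teal block (287,262). The enlarged crop shows the silver one is bright metal with dark lines near both ends, so that is the aluminium spacer. The vise blade tip is at top (182,162) and side (299,153), pointing about 70° in the world frame.

Request:
move_arm:
  increments:
    - [[31,-30,0],-0.15]
    - [[31,-30,0],-0.15]
    - [[31,-30,0],-0.15]
    - [[31,-30,0],-0.15]
    - [[31,-30,0],-0.15]
    - [[31,-30,0],-0.15]
    - [[31,-30,0],-0.15]
    - [[31,-30,0],-0.15]
  jaw: 1

```text
clock: 0.95
tool_pos: [0.4504, 0.3975, 0.2223]
orientation: [179.7, -0.1, -86.2]
force: [0.9, -0.2, 0.1]
opening: 0.0874
```

```bash
python3 -c "
from h import *
o=ctrl.get_obs();print(o['clock'],o['tool_pos'],o['orientation'],o['joint_pos'])
W=load('wrist0')"
```

```text
0.95 [0.45038403 0.39746917 0.2222573 ] [ 1.79709071e+02 -1.07877045e-01 -8.61775496e+01] [ 59.92887302  13.95459175  -9.12645472  -0.19674723 -67.17085774
 -56.02996291]
```

Request:
move_arm:
  increments:
    - [[1,-45,2],-0.1]
    - [[1,-45,1],-0.1]
    - [[1,-45,1],-0.1]
    - [[1,-45,1],-0.1]
    - [[1,-45,1],-0.1]
    - [[1,-45,1],-0.1]
    - [[1,-45,1],-0.1]
    - [[1,-45,1],-0.1]

```text
clock: 1.75
tool_pos: [0.4589, 0.0233, 0.2289]
orientation: [179.6, -0.3, -134.1]
force: [1.2, -0.6, 0.3]
opening: 0.0876
```

Request:
move_arm:
  increments:
    - [[2,-40,0],-0.07]
    - [[2,-40,0],-0.07]
    - [[2,-40,-10],-0.07]
    - [[2,-35,-20],-0.07]
    - [[0,-15,-25],0]
    - [[0,0,-25],0]
    - [[0,0,-25],0]
    - [[0,0,0],0]

```text
clock: 2.55
tool_pos: [0.4642, -0.1598, 0.1219]
orientation: [179.7, -0.1, -151.6]
force: [-0.2, -0.2, 0.5]
opening: 0.0877
```

```bash
python3 -c "
from h import *
snap('wrist','w1')
o=ctrl.get_obs();print(o['clock'],o['tool_pos'],o['orientation'],o['joint_pos'])"
```

```text
2.6 [ 0.46537474 -0.15986782  0.12368756] [ 1.79823651e+02  3.96068468e-02 -1.51500122e+02] [  3.83453918   8.92302124 -29.92576249  -0.22687806 -51.18903608
 -65.19234542]
```

View pics/w1.png

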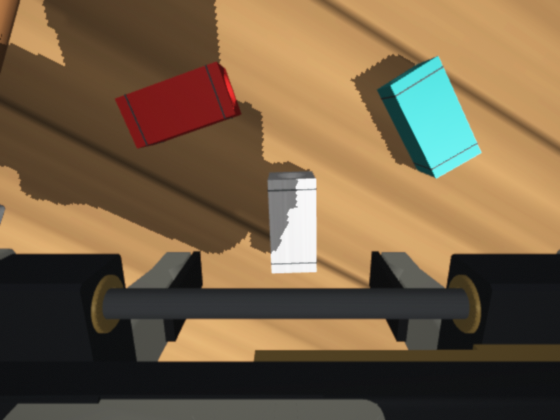

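The wrist view shows the bright spacer at about (293,225), centred between the fingers and lined up with them. The red block is at (180,105) and the teal block at (430,117).

```bash
python3 -c "
from h import *
W=load('w1')
P=[ray(W,*p,.036) for p in((268,178),(316,178),(317,272),(271,272))]
print(np.round(P,4),np.mean(P,0))
d=P[0]+P[1]-P[2]-P[3];print(np.degrees(np.arctan2(d[1],d[0])))"
```

```text
[[ 0.4416 -0.1871  0.036 ]
 [ 0.4247 -0.1558  0.036 ]
 [ 0.4907 -0.1169  0.036 ]
 [ 0.5083 -0.1496  0.036 ]] [ 0.46631282 -0.1523725   0.036     ]
-150.06934810897687
```

Request:
move_arm:
  increments:
    - [[1,8,-20],0.02]
    - [[0,0,-25],0]
    - [[0,0,-25],0]
    - [[0,0,-20],0]
    - [[0,0,-10],0]
    - [[0,0,-5],0]
    - [[0,0,0],0]
    - [[0,0,0],0]

```text
clock: 3.4
tool_pos: [0.4763, -0.1503, 0.0271]
orientation: [-179.6, 0.9, -149.9]
force: [-0.4, -0.5, 0.8]
opening: 0.0878
```

Request:
move_arm:
  increments:
    - [[-8,-1,0],0]
    - [[-2,-1,-6],0]
    - [[0,0,-6],0]
    - [[0,0,-5],0]
    - [[0,0,-4],0]
    - [[0,0,0],0]
    - [[0,0,0],0]
    - [[0,0,0],0]

```text
clock: 4.2
tool_pos: [0.4666, -0.1525, 0.0062]
orientation: [-179.5, 1.0, -149.9]
force: [0.2, -0.4, -0.2]
opening: 0.0875
```

```bash
python3 -c "
from h import *
o=ctrl.get_obs();print(o['clock'],o['tool_pos'],o['orientation'],o['qvel'],o['force'])"
```

```text
4.2 [ 0.46657868 -0.15252924  0.00619127] [-179.50075923    1.04228308 -149.92761006] [ 0.01310503  0.1952081   0.12477593 -0.02365589 -0.07414089  0.03531596] [ 0.1794334  -0.3739944  -0.18828944]
```

Request:
move_arm:
  increments:
    - [[0,0,-3],0]
    - [[0,0,0],0]
    - [[0,0,0],0]
    - [[0,0,0],0]
    - [[0,0,0],0]
    - [[0,0,0],0]
    - [[0,0,0],0]
    - [[0,0,0],0]
  jaw: -1

```text
clock: 5.0
tool_pos: [0.467, -0.1524, 0.0034]
orientation: [-179.5, 1.1, -149.9]
force: [0.3, 0.1, -0.0]
opening: 0.036
```

Request:
move_arm:
  increments:
    - [[0,0,30],0]
    - [[0,0,40],0]
    - [[0,10,40],0.05]
    - [[15,35,20],0.13]
    - [[18,42,0],0.13]
    - [[18,42,0],0.13]
    - [[18,42,0],0.13]
    - [[18,40,0],0.13]

```text
clock: 5.8
tool_pos: [0.5485, 0.0621, 0.1369]
orientation: [-179.7, 0.7, -109.0]
force: [1.1, -1.0, -2.4]
opening: 0.0363
```

```bash
python3 -c "
from h import *
snap('wrist','w2')
o=ctrl.get_obs();print(o['clock'],o['tool_pos'],o['orientation'],o['force'])"
```

```text
5.85 [0.55240571 0.067065   0.13706995] [-179.50075561    0.86686482 -108.34627334] [ 5.79407849  5.51574028 -0.8700281 ]
```

View pics/w2.png

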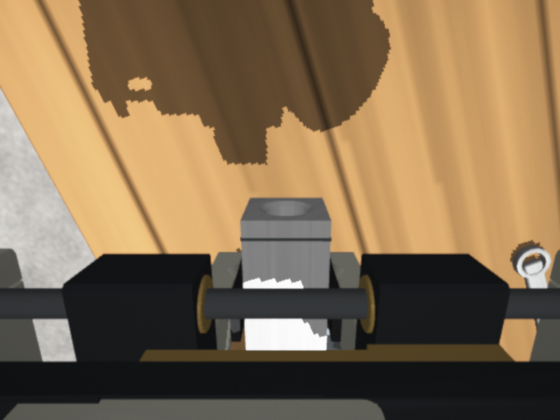

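The wrist view shows the end face towards the camera (tool +x, away from the vise) with a dark round hole at (287,208). I'll turn the spacer half round so that end meets the blade first, and let the blade confirm it by feel.

Request:
move_arm:
  increments:
    - [[0,0,0],0.15]
    - [[0,0,0],0.15]
    - [[0,0,0],0.15]
    - [[0,0,0],0.15]
    - [[0,0,0],0.15]
    - [[0,0,0],0.15]
    - [[0,0,0],0.15]
    - [[0,0,0],0.15]

```text
clock: 6.65
tool_pos: [0.5485, 0.0699, 0.1311]
orientation: [179.9, 1.0, -40.2]
force: [0.9, -0.4, -2.4]
opening: 0.0362
```

Request:
move_arm:
  increments:
    - [[0,0,0],0.15]
    - [[0,0,0],0.15]
    - [[0,0,0],0.15]
    - [[0,0,0],0.15]
    - [[0,0,0],0.15]
    - [[0,0,0],0.15]
    - [[0,0,0],0.15]
    - [[0,0,0],0.15]

```text
clock: 7.45
tool_pos: [0.5435, 0.0679, 0.1258]
orientation: [179.8, 1.5, 28.5]
force: [-1.2, -0.5, -1.5]
opening: 0.0358
```

Request:
move_arm:
  increments:
    - [[5,0,0],0.145]
    - [[5,0,0],0.145]
    - [[5,5,0],0.145]
    - [[5,5,0],0.145]
    - [[0,5,0],0.1]
    - [[0,0,0],0.04]
    - [[0,0,0],0]
    - [[0,0,0],0]

```text
clock: 8.25
tool_pos: [0.5594, 0.0816, 0.1207]
orientation: [-179.8, 1.9, 71.4]
force: [-0.6, 0.6, -3.3]
opening: 0.0357
```

```bash
python3 -c "
from h import *
snap('wrist','w3');snap('top','t3');snap('side','s3')
o=ctrl.get_obs();print(o['clock'],o['tool_pos'],o['orientation'],o['force'],o['joint_pos'])
t=cv2.imread('pics/t3.png');s=cv2.imread('pics/s3.png')
cv2.imwrite('pics/c6.png',np.hstack([cv2.resize(t[130:230,130:230],(390,390),interpolation=cv2.INTER_CUBIC),cv2.resize(s[100:200,250:350],(390,390),interpolation=cv2.INTER_CUBIC)]))"
```

```text
8.4 [0.55968326 0.08158411 0.12098378] [-179.82724255    1.90067191   71.41417281] [ 0.9953172 -0.2589827 -2.471321 ] [ 28.93318575  16.21746747 -21.16086522   1.42630778 -54.14873891
 131.62732164]
```

View pics/w3.png

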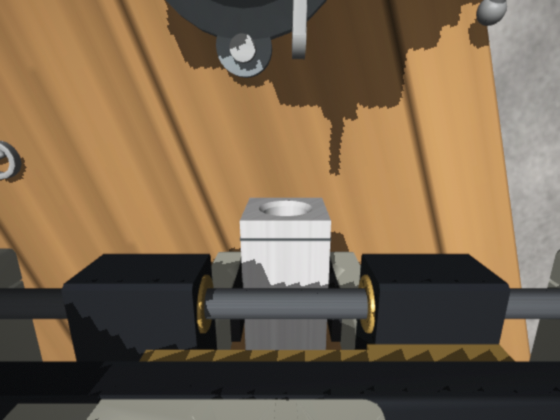

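View pics/c6.png

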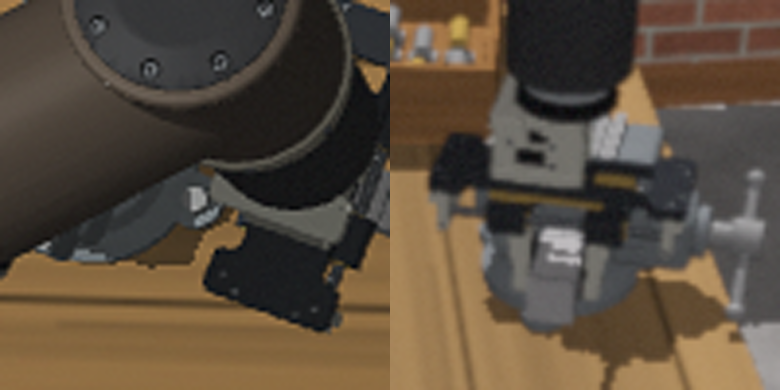

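Run:
```python
from h import *
im=cv2.imread('pics/w3.png');cv2.imwrite('pics/c7.png',cv2.resize(im[0:70,260:340],(800,700)[:2] if 0 else (640,560),interpolation=cv2.INTER_NEAREST))
cv2.imwrite('pics/c8.png',cv2.resize(im[190:260,230:340],(770,490),interpolation=cv2.INTER_NEAREST))
```

```text
(no output)
```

View pics/c7.png

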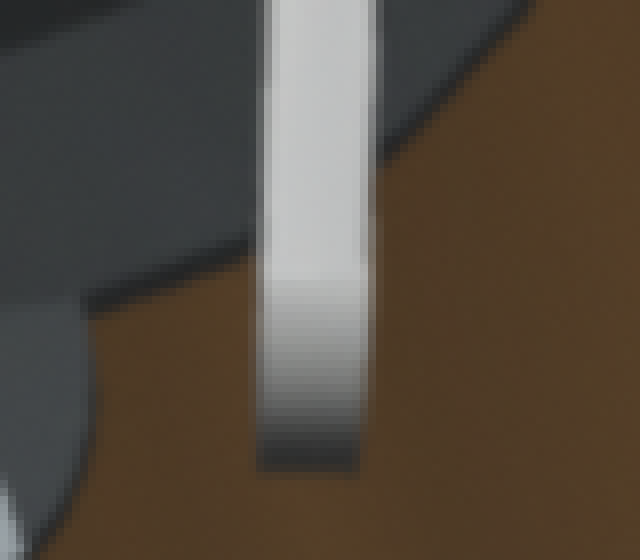

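View pics/c8.png

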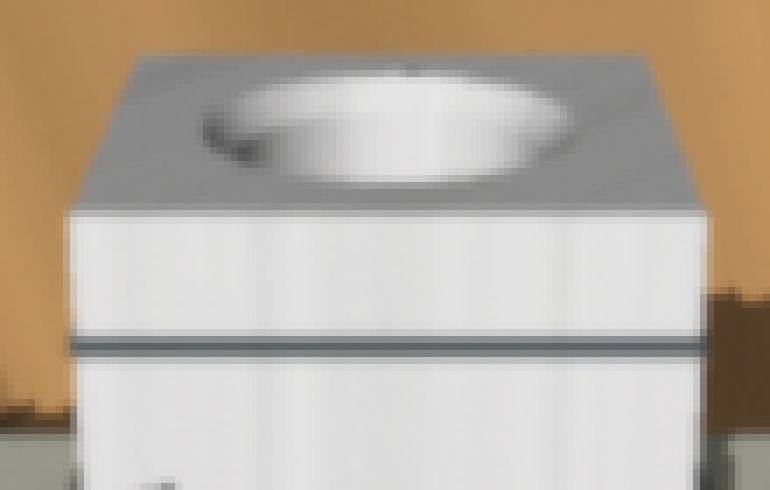

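Run:
```python
from h import *
W=load('w3'); c=lambda x,y:(x/8+260-.5,y/8-.5)
A=(ray(W,*c(268,5),.1395)+ray(W,*c(375,5),.1395))/2
B=(ray(W,*c(262,270),.1395)+ray(W,*c(372,270),.1395))/2
print('blade',A,B,np.degrees(np.arctan2(*(A-B)[1::-1])), 'w',np.linalg.norm(ray(W,*c(268,5),.1395)-ray(W,*c(375,5),.1395)))
for z in(.1245,.128,.132): print('nose',z,ray(W,*c(309,472),z))
zt=.121+.0146+.018
L=ray(W,240-.5,220.3-.5,zt);R=ray(W,330.7-.5,220.3-.5,zt);print('face top',L,R,np.linalg.norm(L-R))
M=(L+R)/2; d=R-L; print('axis',np.degrees(np.arctan2(d[0],-d[1])), 'mid',M)
o=ctrl.get_obs();print(M-o['tool_pos'])
u=(A-B)[:2];u/=np.linalg.norm(u);n=np.array([u[1],-u[0]])
# lateral offsets wrt blade line along n
tc=ray(W,*c(309,472),.130)
print('u',u,'lat face-blade',(M[:2]-B[:2])@n,'along gap tip-face',(tc[:2]-M[:2])@u, 'lat tcp', (o['tool_pos'][:2]-B[:2])@n)
```

```text
blade [0.60111679 0.18946137 0.1395    ] [0.59768207 0.1794877  0.1395    ] 70.99735754948867 w 0.004769210396171903
nose 0.1245 [0.59573757 0.17309068 0.1245    ]
nose 0.128 [0.59550232 0.17273592 0.128     ]
nose 0.132 [0.59523346 0.17233047 0.132     ]
face top [0.55437133 0.12280356 0.1536    ] [0.58792295 0.11152347 0.1536    ] 0.03539705616401122
axis 71.41730457022601 mid [0.57114714 0.11716352 0.1536    ]
[0.01146388 0.03557941 0.03261622]
u [0.32561176 0.94550356] lat face-blade -0.004795382637444401 along gap tip-face 0.060238788601871346 lat tcp -0.004049444071047302
```

Request:
move_arm:
  increments:
    - [[3.5,7,0],0]
    - [[3.5,7,0],0]
    - [[3.5,7,0],0]
    - [[3.5,7,0],0]
    - [[3.5,7,0],0]
    - [[0,0,0],0]
    - [[0,0,0],0]
    - [[0,0,0],0]

```text
clock: 9.2
tool_pos: [0.5792, 0.1206, 0.1208]
orientation: [-179.8, 1.9, 71.4]
force: [0.1, -0.6, -1.7]
opening: 0.0358
```

```bash
python3 -c "
from h import *
snap('wrist','w4')
o=ctrl.get_obs();print(o['clock'],o['tool_pos'],o['orientation'],o['force'])
im=cv2.imread('pics/w4.png');cv2.imwrite('pics/c9.png',cv2.resize(im[100:270,220:350],(520,680)[:2] if 0 else (455,595),interpolation=cv2.INTER_CUBIC))"
```

```text
9.25 [0.57911433 0.12047164 0.1208321 ] [-179.83498214    1.89000964   71.35310824] [ 0.08345479  0.42906097 -2.38919087]
```

View pics/c9.png

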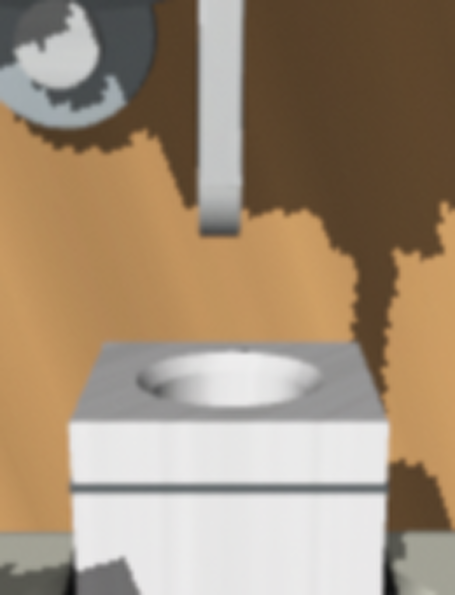

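Request:
move_arm:
  increments:
    - [[-1,0,-1],0]
    - [[0,0,-1],0]
    - [[1,3,-1],0]
    - [[1,3,0],0]
    - [[1,3,0],0]
    - [[1,3,0],0]
    - [[0,0,0],0]
    - [[0,0,0],0]

```text
clock: 10.05
tool_pos: [0.5822, 0.133, 0.1177]
orientation: [-179.8, 1.9, 71.3]
force: [-0.4, -0.1, -2.8]
opening: 0.0362
```

```bash
python3 -c "
from h import *
snap('wrist','w5')
o=ctrl.get_obs();print(o['clock'],o['tool_pos'],o['orientation'],o['force'])
im=cv2.imread('pics/w5.png');cv2.imwrite('pics/c10.png',cv2.resize(im[100:270,220:350],(520,680)[:2] if 0 else (455,595),interpolation=cv2.INTER_CUBIC))"
```

```text
10.1 [0.58216238 0.13295349 0.11773444] [-179.84004745    1.88216566   71.30872141] [ 0.06588056  0.41392636 -2.42488748]
```

View pics/c10.png

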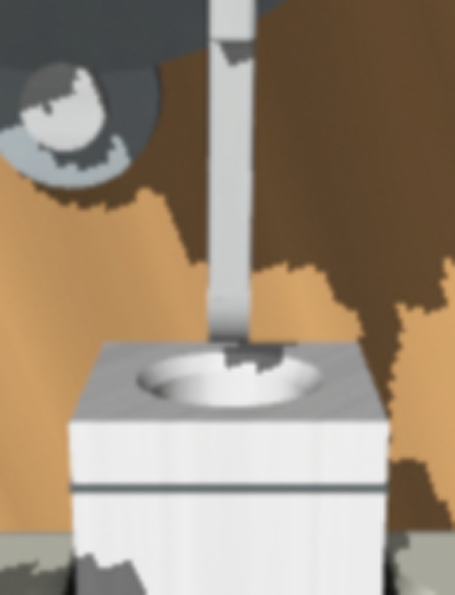

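The wrist picture shows the blade centre (crop x 229) lined up with the hole centre (230), nose just short of the mouth. I'll feed it in slowly.

Request:
move_arm:
  increments:
    - [[0.7,1.9,0],0]
    - [[0.7,1.9,0],0]
    - [[0.7,1.9,0],0]
    - [[0.7,1.9,0],0]
    - [[0.7,1.9,0],0]
    - [[0.7,1.9,0],0]
    - [[0.7,1.9,0],0]
    - [[0,0,0],0]

```text
clock: 10.9
tool_pos: [0.5875, 0.1474, 0.1178]
orientation: [-179.8, 1.9, 71.3]
force: [0.7, -1.0, -2.4]
opening: 0.0358
```

Request:
move_arm:
  increments:
    - [[0.7,1.9,0],0]
    - [[0.7,1.9,0],0]
    - [[0.7,1.9,0],0]
    - [[0.7,1.9,0],0]
    - [[0.7,1.9,0],0]
    - [[0.7,1.9,0],0]
    - [[0.7,1.9,0],0]
    - [[0,0,0],0]

```text
clock: 11.7
tool_pos: [0.5929, 0.1619, 0.1177]
orientation: [-179.8, 1.9, 71.3]
force: [-0.3, 0.0, -1.9]
opening: 0.036
```

```bash
python3 -c "
from h import *
snap('wrist','w6')
o=ctrl.get_obs();print(o['clock'],o['tool_pos'],o['orientation'],o['force'])
im=cv2.imread('pics/w6.png');cv2.imwrite('pics/c11.png',cv2.resize(im[100:270,220:350],(520,680)[:2] if 0 else (455,595),interpolation=cv2.INTER_CUBIC))"
```

```text
11.75 [0.59275868 0.16175206 0.1176601 ] [-179.83293131    1.89046453   71.30099445] [ 0.29683119  0.16467454 -2.66719291]
```

View pics/c11.png

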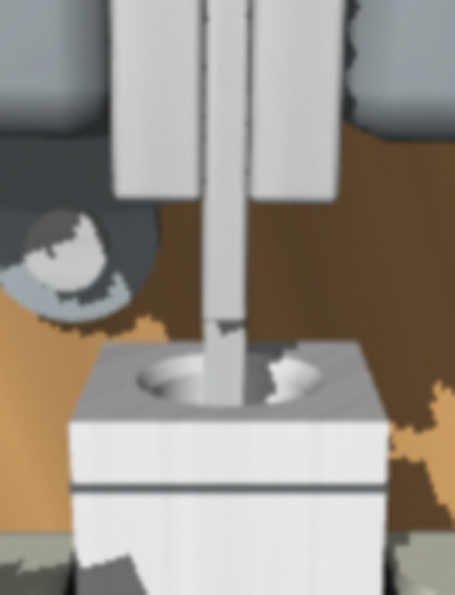

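The blade is inside the hole with no side force. About 5 mm is left to the bottom.

Request:
move_arm:
  increments:
    - [[0.2,1.1,0],0]
    - [[0.2,1.1,0],0]
    - [[0.2,1.1,0],0]
    - [[0.3,1,0],0]
    - [[0.3,0.8,0],0]
    - [[0.3,0.8,0],0]
    - [[0.3,0.8,0],0]
    - [[0.3,0.8,0],0]

```text
clock: 12.55
tool_pos: [0.5942, 0.1681, 0.1177]
orientation: [-179.8, 2.1, 71.3]
force: [-1.0, -4.9, -1.2]
opening: 0.0361
```

Request:
move_arm:
  increments:
    - [[0.4,1,0],0]
    - [[0.4,1,0],0]
    - [[0.4,1,0],0]
    - [[0.4,1,0],0]
    - [[0.4,1,0],0]
    - [[0,0,0],0]
    - [[0,0,0],0]
    - [[0,0,0],0]

```text
clock: 13.35
tool_pos: [0.5942, 0.1679, 0.1177]
orientation: [-179.6, 2.6, 71.2]
force: [-0.9, -3.7, -2.0]
opening: 0.0358
```

```bash
python3 -c "
from h import *
snap('wrist','w7')
o=ctrl.get_obs();print(o['clock'],o['tool_pos'],o['orientation'],o['force'])
im=cv2.imread('pics/w7.png');cv2.imwrite('pics/c12.png',cv2.resize(im[100:270,220:350],(520,680)[:2] if 0 else (455,595),interpolation=cv2.INTER_CUBIC))"
```

```text
13.4 [0.59413523 0.16788477 0.11772102] [-179.61281432    2.5602359    71.16918179] [-0.42214266 -1.99600167 -1.39836371]
```

View pics/c12.png

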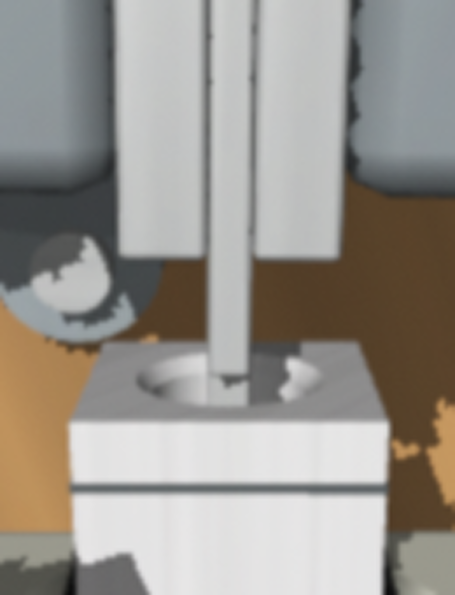

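The spacer is home. It stopped at y = 0.168 with a steady push-back and no further travel, and the tip is about 33 mm deep, so this end has the hole. Next I'll draw it off.

The moves can't tilt the tool, so I'll stand the spacer up by turning it in the jaws. I'll lay the hole end over the rigid blade and press down gently.

Request:
move_arm:
  increments:
    - [[-2,-6,0],0]
    - [[-3,-9,0],0]
    - [[-3,-9,0],0]
    - [[-3,-9,0],0]
    - [[-3,-9,0],0]
    - [[-3,-9,0],0]
    - [[-3,-9,5],0]
    - [[0,0,15],0]

```text
clock: 14.2
tool_pos: [0.571, 0.1026, 0.1366]
orientation: [-179.5, 2.5, 71.1]
force: [0.3, 0.7, -2.3]
opening: 0.0363
```

Request:
move_arm:
  increments:
    - [[0,0,15],-0.15]
    - [[0,0,15],-0.15]
    - [[0,0,15],-0.15]
    - [[0,0,0],-0.15]
    - [[0,0,0],-0.15]
    - [[0,0,0],-0.15]
    - [[0,0,0],-0.15]
    - [[0,0,0],-0.15]

```text
clock: 15.0
tool_pos: [0.571, 0.0981, 0.19]
orientation: [-179.5, 2.2, 2.1]
force: [0.7, 0.1, -2.4]
opening: 0.0357
```

Request:
move_arm:
  increments:
    - [[0,0,0],-0.15]
    - [[0,0,0],-0.15]
    - [[0,0,0],-0.07]
    - [[0,0,0],0]
    - [[0,0,0],0]
    - [[0,0,0],0]
    - [[0,0,0],0]
    - [[0,0,0],0]

```text
clock: 15.8
tool_pos: [0.5704, 0.095, 0.1926]
orientation: [-179.4, 2.1, -19.2]
force: [0.1, 0.4, -1.6]
opening: 0.0362
```

Request:
move_arm:
  increments:
    - [[0,15,0],0]
    - [[0,15,0],0]
    - [[0,15,0],0]
    - [[0,15,0],0]
    - [[-1,15,-5],0]
    - [[-1,15,-5],0]
    - [[0,3,-5],0]
    - [[0,0,-5],0]

```text
clock: 16.6
tool_pos: [0.5678, 0.1984, 0.1709]
orientation: [-179.4, 2.0, -19.0]
force: [0.2, 0.2, -3.2]
opening: 0.0356
```

```bash
python3 -c "
from h import *
snap('wrist','w8');snap('side','s8')
o=ctrl.get_obs();print(o['clock'],o['tool_pos'],o['orientation'],o['force'])
s=cv2.imread('pics/s8.png')
cv2.imwrite('pics/c13.png',cv2.resize(s[100:200,250:350],(600,600),interpolation=cv2.INTER_CUBIC))"
```

```text
16.7 [0.56739007 0.19729193 0.17035747] [-179.46957569    2.10587423  -19.01766812] [ 0.18064222  0.57932671 -3.09008855]
```

View pics/w8.png

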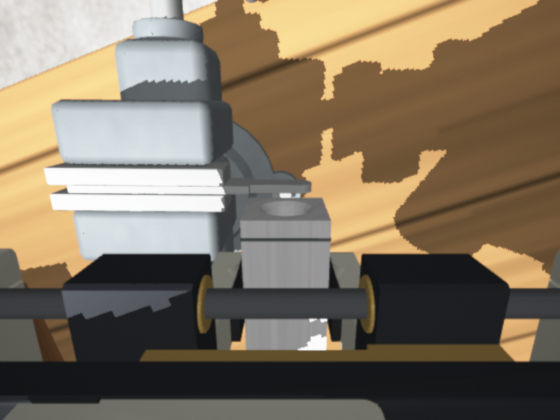

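View pics/c13.png

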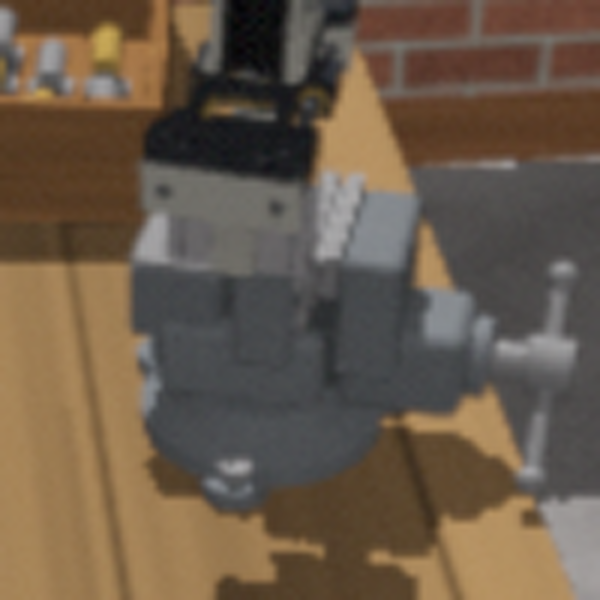

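Request:
move_arm:
  increments:
    - [[0,-5,0],0]
    - [[1,-5,0],0]
    - [[0,0,-5],0]
    - [[0,0,-5],0]
    - [[0,0,-5],0]
    - [[0,0,-3],0]
    - [[0,0,0],0]
    - [[0,0,0],0]

```text
clock: 17.5
tool_pos: [0.5689, 0.184, 0.1511]
orientation: [-179.5, 2.1, -19.2]
force: [0.2, -0.2, -2.3]
opening: 0.0357
```

Request:
move_arm:
  increments:
    - [[0,3,0],0]
    - [[0,0,-3],0]
    - [[0,0,-3],0]
    - [[0,0,-3],0]
    - [[0,0,-3],0]
    - [[0,0,-3],0]
    - [[0,0,-3],0]
    - [[0,0,-3],0]

```text
clock: 18.3
tool_pos: [0.5687, 0.188, 0.14]
orientation: [-179.3, 1.8, -18.9]
force: [-10.4, -0.3, 18.8]
opening: 0.0356
```

```bash
python3 -c "
from h import *
snap('wrist','w9')
o=ctrl.get_obs();print(o['clock'],o['tool_pos'],o['orientation'],o['force'],o['moment'])"
```

```text
18.35 [0.56865315 0.18800989 0.14003194] [-179.31472305    1.80475708  -18.89790428] [-10.11635281  -1.68622161  17.42688705] [-0.3451942   3.2684135  -0.01890832]
```

View pics/w9.png

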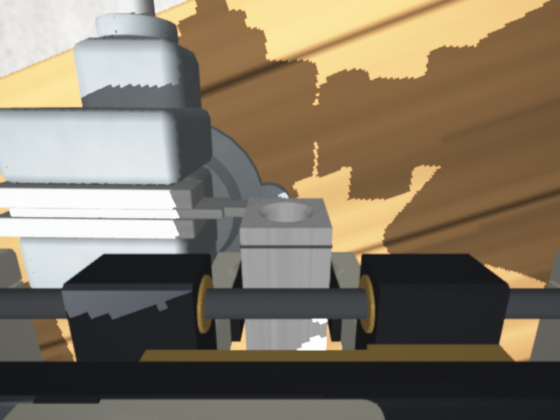

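Request:
move_arm:
  increments:
    - [[0,0,-4],0]
    - [[0,0,-4],0]
    - [[0,0,-4],0]
    - [[0,0,-4],0]
    - [[0,0,-4],0]
    - [[0,0,-4],0]
    - [[0,0,-4],0]
    - [[0,0,-4],0]

```text
clock: 19.15
tool_pos: [0.5674, 0.1885, 0.1293]
orientation: [-178.9, 1.3, -18.4]
force: [-9.8, -0.7, 17.0]
opening: 0.0356
```

```bash
python3 -c "
from h import *
snap('wrist','w10');snap('side','s10')
o=ctrl.get_obs();print(o['clock'],o['tool_pos'],o['orientation'],o['force'],o['moment'])
s=cv2.imread('pics/s10.png');w=cv2.imread('pics/w10.png')
cv2.imwrite('pics/c14.png',np.hstack([cv2.resize(s[100:200,250:350],(390,390),interpolation=cv2.INTER_CUBIC),cv2.resize(w[150:350,180:380],(390,390))]))"
```

```text
19.25 [0.56738735 0.18843707 0.12902123] [-178.92179949    1.26170638  -18.43235977] [-9.73598243 -0.2849107  15.35505296] [-0.20661192  2.97836681  0.06296465]
```

View pics/c14.png

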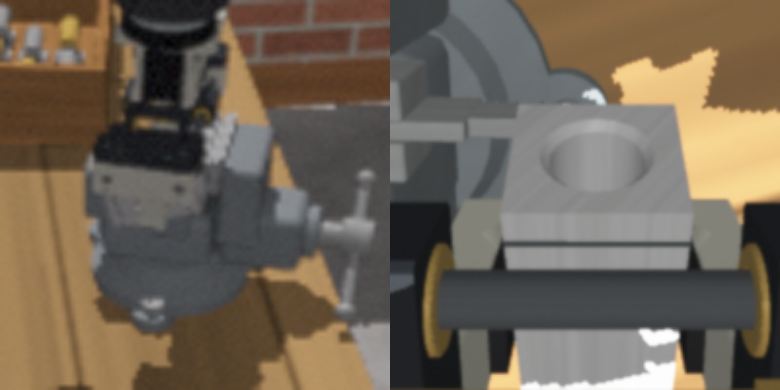

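It is turning in the jaws: the hole face now looks up towards the camera, and the force is steady at about 18 N. I'll keep going.

Request:
move_arm:
  increments:
    - [[0,0,-4],0]
    - [[0,0,-4],0]
    - [[0,0,-4],0]
    - [[0,0,-4],0]
    - [[0,0,-4],0]
    - [[0,0,-4],0]
    - [[0,0,-4],0]
    - [[0,0,-4],0]

```text
clock: 20.05
tool_pos: [0.5678, 0.1886, 0.1162]
orientation: [-178.5, 0.6, -18.0]
force: [-9.0, -1.1, 14.8]
opening: 0.0358
```

```bash
python3 -c "
from h import *
snap('wrist','w11');snap('side','s11')
o=ctrl.get_obs();print(o['clock'],o['tool_pos'],o['orientation'],o['force'],o['moment'])
s=cv2.imread('pics/s11.png');w=cv2.imread('pics/w11.png')
cv2.imwrite('pics/c15.png',np.hstack([cv2.resize(s[100:200,250:350],(390,390),interpolation=cv2.INTER_CUBIC),cv2.resize(w[150:350,180:380],(390,390))]))"
```

```text
20.15 [0.56778909 0.18853273 0.11602539] [-178.53972828    0.63285231  -18.00722537] [-7.34895039 -0.42602004 14.07629668] [-0.48949832  2.34522336  0.01247587]
```

View pics/c15.png

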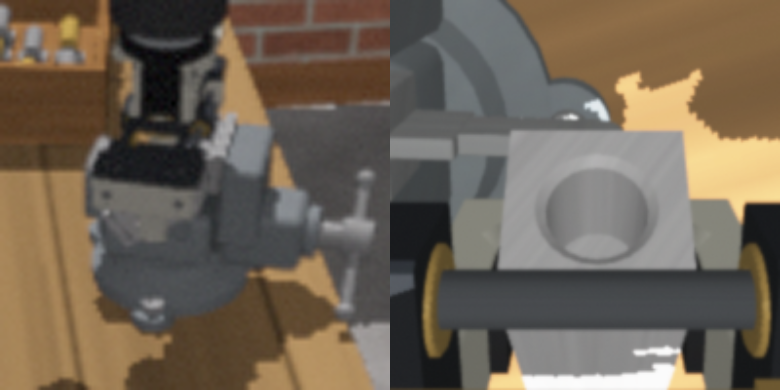

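Request:
move_arm:
  increments:
    - [[1,0,-4],0]
    - [[1,-0.5,-4],0]
    - [[1,0,-4],0]
    - [[1,-0.5,-4],0]
    - [[1,-0.5,-4],0]
    - [[1,-0.5,-4],0]
    - [[1,-0.5,-4],0]
    - [[1,-0.5,-4],0]

```text
clock: 20.95
tool_pos: [0.5736, 0.1872, 0.1002]
orientation: [-178.2, 0.3, -17.6]
force: [-10.7, -0.6, 14.7]
opening: 0.0357
```

```bash
python3 -c "
from h import *
snap('wrist','w12');snap('side','s12')
o=ctrl.get_obs();print(o['clock'],o['tool_pos'],o['orientation'],o['force'],o['moment'])
s=cv2.imread('pics/s12.png');w=cv2.imread('pics/w12.png')
cv2.imwrite('pics/c16.png',np.hstack([cv2.resize(s[100:200,250:350],(390,390),interpolation=cv2.INTER_CUBIC),cv2.resize(w[150:350,180:380],(390,390))]))"
```

```text
21.05 [0.5735797  0.18725065 0.09983643] [-178.1824496     0.34205238  -17.61826772] [-7.09351006  1.88983774 12.14071908] [0.28106315 2.45222076 0.04499281]
```

View pics/c16.png

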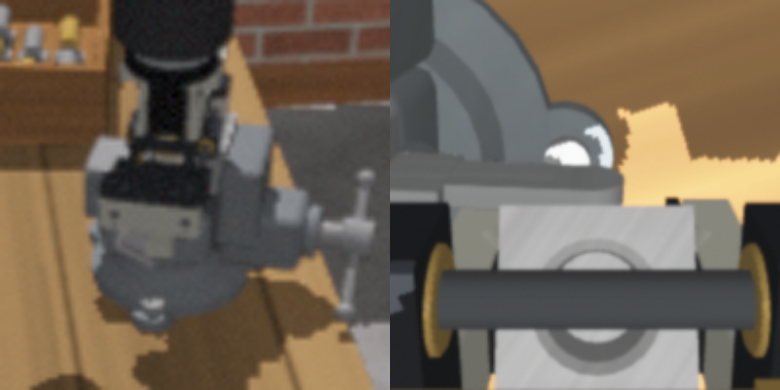

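Request:
move_arm:
  increments:
    - [[2,-0.7,0],0]
    - [[2,-0.7,0],0]
    - [[3,-1,0],0]
    - [[3,-1,0],0]
    - [[3,-1,0],0]
    - [[3,-1,0],0]
    - [[3,-1,0],0]
    - [[3,-1,0],0]

```text
clock: 21.85
tool_pos: [0.5727, 0.1871, 0.1006]
orientation: [-178.4, 2.2, -17.4]
force: [-17.5, 8.4, 8.9]
opening: 0.0359
```

```bash
python3 -c "
from h import *
snap('wrist','w13')
o=ctrl.get_obs();print(o['clock'],o['tool_pos'],o['orientation'],o['force'],o['moment'])
w=cv2.imread('pics/w13.png')
cv2.imwrite('pics/c17.png',cv2.resize(w[210:360,210:360],(600,600),interpolation=cv2.INTER_CUBIC))"
```

```text
21.9 [0.57270711 0.18703343 0.10054983] [-178.42296493    2.24721213  -17.38424815] [-18.35353357   7.40505193   9.64811546] [2.59694182 5.67455252 0.28784401]
```

View pics/c17.png

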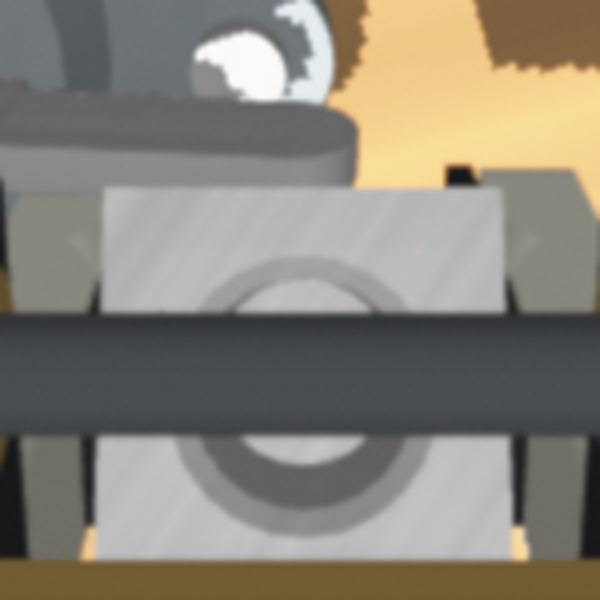

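Run:
```python
from h import *
W=load('w13'); c=lambda x,y:(x/4+210-.5,y/4+210-.5)
for z in(.150,.155,.158,.162):
    P=[ray(W,*c(*p),z) for p in((103,190),(503,190),(512,555),(95,555))]
    print(z,[round(np.linalg.norm(P[i]-P[(i+1)%4])*1000,1) for i in range(4)])
# exact: solve depth along rays so that both widths = 36
R=np.array(W['R']);t=np.array(W['t']);C=-R.T@t
def d(p): 
    u,v=c(*p);return R.T@np.array([(u-W['cx'])/W['fx'],(v-W['cy'])/W['fy'],1.])
q=[d(p) for p in((103,190),(503,190),(512,555),(95,555))]
k1=.036/np.linalg.norm(q[0]-q[1]);k2=.036/np.linalg.norm(q[2]-q[3])
A=C+k1*(q[0]+q[1])/2;B=C+k2*(q[2]+q[3])/2
print(A,B,np.degrees(np.arctan2(A[2]-B[2],np.linalg.norm((A-B)[:2]))))
```

```text
0.15 [np.float64(35.0), np.float64(38.8), np.float64(40.4), np.float64(39.3)]
0.155 [np.float64(33.3), np.float64(37.0), np.float64(38.5), np.float64(37.4)]
0.158 [np.float64(32.3), np.float64(35.9), np.float64(37.3), np.float64(36.3)]
0.162 [np.float64(31.0), np.float64(34.4), np.float64(35.8), np.float64(34.8)]
[0.59985381 0.17645042 0.14689134] [0.57328803 0.18436952 0.16132394] -27.503214482532996
```

Run:
```python
from h import *
W=load('w13'); c=lambda x,y:(x/4+210-.5,y/4+210-.5)
R=np.array(W['R']);t=np.array(W['t']);C=-R.T@t
print('cam',C,'fwd',R[2])
def d(p):
    u,v=c(*p);x=R.T@np.array([(u-W['cx'])/W['fx'],(v-W['cy'])/W['fy'],1.]);return x/np.linalg.norm(x)
for zm in(.15,.155,.16):
  for by in (368,372,376):
    m=d((303,397));M=C+m*(zm-C[2])/m[2]
    b=d((303,by)); # far intersection
    v=C-M;B=b@v;s=-B+np.sqrt(B*B-(v@v-.032**2));Q=C+b*s
    a=(M-Q)/.032
    n=np.array([.9455,-.3256,0])
    print(zm,by,M,a,'tilt',np.degrees(np.arccos(a[2])),'n comp',a@n)
```

```text
cam [0.64941328 0.15773877 0.25514733] fwd [-0.29588628  0.11947183 -0.94772242]
0.15 368 [0.58113211 0.1822645  0.15      ] [ 0.4518035  -0.16742863  0.87626552] tilt 28.804895383037916 n comp 0.48169496867666134
0.15 372 [0.58113211 0.1822645  0.15      ] [ 0.46357618 -0.17094497  0.86941069] tilt 29.609770357510023 n comp 0.4939709594304808
0.15 376 [0.58113211 0.1822645  0.15      ] [ 0.4752327  -0.17442022  0.86239867] tilt 30.413018236780754 n comp 0.506123742475408
0.155 368 [0.58437904 0.18109824 0.155     ] [ 0.45504567 -0.16839766  0.87440018] tilt 29.02593400080969 n comp 0.48507595686895477
0.155 372 [0.58437904 0.18109824 0.155     ] [ 0.46634571 -0.17177126  0.86776512] tilt 29.800037985994116 n comp 0.49685859393963727
0.155 376 [0.58437904 0.18109824 0.155     ] [ 0.47753767 -0.17510664  0.86098516] tilt 30.572623215316575 n comp 0.5085265877826421
0.16 368 [0.58762597 0.17993199 0.16      ] [ 0.45828008 -0.16936389  0.87252235] tilt 29.24691138304086 n comp 0.48844869542934394
0.16 372 [0.58762597 0.17993199 0.16      ] [ 0.46910948 -0.17259546  0.86611033] tilt 29.990266784204383 n comp 0.49974009501522393
0.16 376 [0.58762597 0.17993199 0.16      ] [ 0.47983856 -0.1757916   0.85956516] tilt 30.732205476577967 n comp 0.5109251021802809
```

The hole's wall shows about 29° of tilt is still left, and the contact force is normal to the spacer's flat. I'll slide down along the flat to get a longer lever, then push again.

Request:
move_arm:
  increments:
    - [[-2,0.7,-3],0]
    - [[-1,0.3,-4],0]
    - [[-1,0.3,-4],0]
    - [[0,0,-4],0]
    - [[3,-1,-2],0]
    - [[3,-1,-1],0]
    - [[4,-1.3,0],0]
    - [[4,-1.3,0],0]

```text
clock: 22.7
tool_pos: [0.5716, 0.1874, 0.0803]
orientation: [-178.6, 3.2, -17.3]
force: [-28.4, 13.0, 19.4]
opening: 0.0355
```

```bash
cat >> h.py <<'E'
def look(f):
    snap('wrist',f); o=ctrl.get_obs()
    print(o['clock'],o['tool_pos'],o['orientation'],o['force'],o['moment'])
    w=cv2.imread(f'pics/{f}.png'); cv2.imwrite(f'pics/{f}c.png',cv2.resize(w[210:360,210:360],(600,600),interpolation=cv2.INTER_CUBIC))
E
python3 -c "
from h import *
look('w14')"
```

```text
22.75 [0.57151581 0.18743283 0.08031131] [-178.57023563    3.23020174  -17.24099693] [-22.99907871   9.76006145  12.54406877] [3.78727525 7.03978336 0.84949542]
```

View pics/w14c.png

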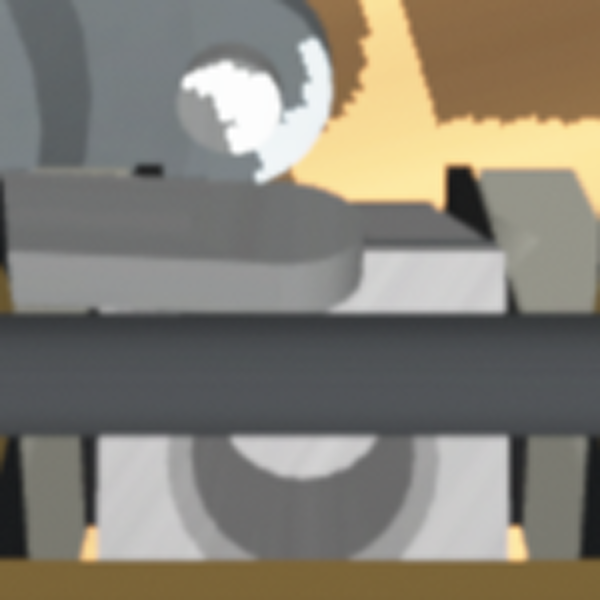

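```bash
cat >> h.py <<'E'
def tilt(f,mp,bp,zm):
    W=load(f); c=lambda x,y:(x/4+210-.5,y/4+210-.5)
    R=np.array(W['R']);t=np.array(W['t']);C=-R.T@t
    def d(p):
        u,v=c(*p);x=R.T@np.array([(u-W['cx'])/W['fx'],(v-W['cy'])/W['fy'],1.]);return x/np.linalg.norm(x)
    m=d(mp);M=C+m*(zm-C[2])/m[2];b=d(bp);v=C-M;B=b@v;s=-B+np.sqrt(B*B-(v@v-.032**2));a=(M-(C+b*s))/.032
    print(zm,M,a,'tilt',np.degrees(np.arccos(a[2])),'n',a@np.array([.9455,-.3256,0]))
E
python3 - <<'E'
from h import *
for z in(.13,.135,.14):
  for by in(383,390): tilt('w14',(303,455),(303,by),z)
E
```

```text
0.13 [0.57505647 0.18435666 0.13      ] [ 0.37008753 -0.13966689  0.91843801] tilt 23.30121214724675 n 0.39539329437070814
0.13 [0.57505647 0.18435666 0.13      ] [ 0.39220822 -0.14632835  0.90816338] tilt 24.747234337953138 n 0.41847738126691403
0.135 [0.57872594 0.18307812 0.135     ] [ 0.37888094 -0.14231711  0.91443703] tilt 23.87409656784505 n 0.4045703777314296
0.135 [0.57872594 0.18307812 0.135     ] [ 0.40001978 -0.14867639  0.90436691] tilt 25.261849091578732 n 0.4266277347113938
0.14 [0.58239542 0.18179958 0.14      ] [ 0.38761911 -0.14494787  0.91035243] tilt 24.445900031282402 n 0.41368889211529114
0.14 [0.58239542 0.18179958 0.14      ] [ 0.40778661 -0.15100868  0.90050345] tilt 25.775678050973113 n 0.4347306713758684
```

About 24° left. I'll rise a few mm for clearance over the jaws and push sideways with the blade near the spacer's top.

Request:
move_arm:
  increments:
    - [[-2,0.7,4],0]
    - [[0,0,3],0]
    - [[2,-0.7,0],0]
    - [[3,-1,0],0]
    - [[4,-1.3,0],0]
    - [[4,-1.3,0],0]
    - [[4,-1.3,0],0]
    - [[4,-1.3,0],0]

```text
clock: 23.55
tool_pos: [0.5761, 0.1859, 0.0832]
orientation: [-178.8, 4.8, -17.2]
force: [-30.5, 13.5, 21.2]
opening: 0.0356
```

```bash
python3 -c "
from h import *
look('w15')"
```

```text
23.6 [0.57611403 0.18587399 0.08328332] [-178.80715439    4.77716925  -17.23105612] [-25.69458372  11.3345847   15.84900665] [4.32371504 7.93937919 0.82086811]
```

View pics/w15c.png

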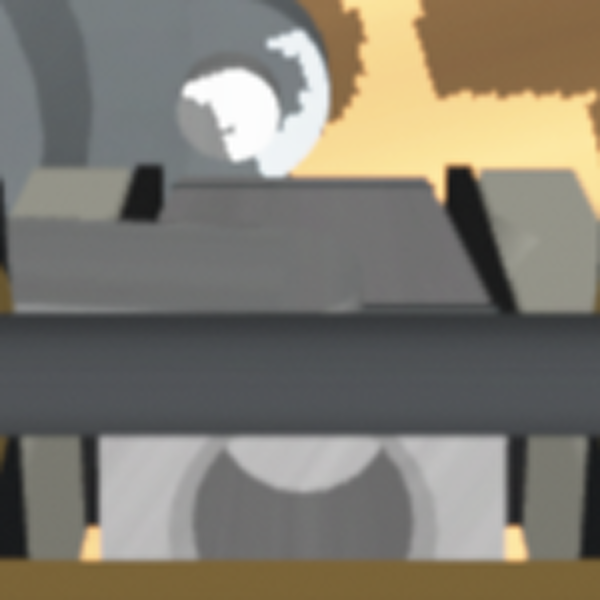

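Run:
```python
from h import *
for my in (505,520):
  for by in(396,404): tilt('w15',(303,my),(303,by),.138)
```

```text
0.138 [0.57966982 0.18285606 0.138     ] [ 0.31832925 -0.11970923  0.94039151] tilt 19.882590633083275 n 0.3399576312789156
0.138 [0.57966982 0.18285606 0.138     ] [ 0.34399614 -0.12753173  0.93027002] tilt 21.523054115156835 n 0.3667726774328392
0.138 [0.57804557 0.18336471 0.138     ] [ 0.27775681 -0.10730669  0.95463942] tilt 17.323370454472602 n 0.29755812208098653
0.138 [0.57804557 0.18336471 0.138     ] [ 0.30429567 -0.11542442  0.94555875] tilt 18.992928765356446 n 0.325293748856722
```

Request:
move_arm:
  increments:
    - [[3,-1,1],0]
    - [[3,-1,1],0]
    - [[3,-1,1],0]
    - [[3,-1,1],0]
    - [[3,-1,1],0]
    - [[3,-1,1],0]
    - [[3,-1,1],0]
    - [[3,-1,1],0]

```text
clock: 24.4
tool_pos: [0.5735, 0.1862, 0.0846]
orientation: [-179.2, 7.5, -17.1]
force: [-15.8, 8.8, 3.8]
opening: 0.0357
```

```bash
python3 -c "
from h import *
look('w16')"
```

```text
24.45 [0.57347452 0.18616926 0.08456702] [-179.18010413    7.5090894   -17.08410954] [-16.84022751   9.01079034   5.15601939] [3.30175586 4.93661811 0.36953487]
```

View pics/w16c.png

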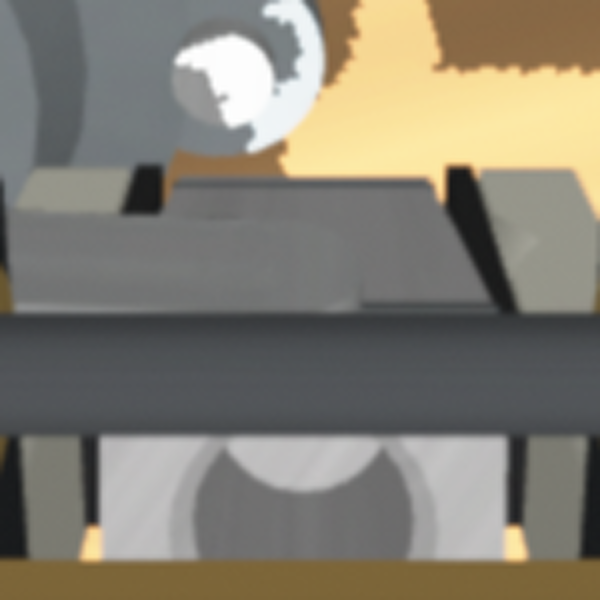

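Pushing further this way mostly tilts the tool. I'll go to the other side of the blade and push the spacer's lower end, which gives the same turn with the opposite load on the tool and re-centres it in the jaws.

Request:
move_arm:
  increments:
    - [[-5,1.7,5],0]
    - [[0,0,20],0]
    - [[0,0,20],0]
    - [[0,0,20],0]
    - [[0,0,20],0]
    - [[0,0,15],0]
    - [[0,0,0],0]
    - [[0,0,0],0]

```text
clock: 25.25
tool_pos: [0.5705, 0.1845, 0.185]
orientation: [-179.4, 7.4, -17.4]
force: [0.7, -0.6, -2.7]
opening: 0.0358
```

```bash
python3 -c "
from h import *
look('w17');snap('side','s17')
s=cv2.imread('pics/s17.png')
cv2.imwrite('pics/c18.png',cv2.resize(s[70:200,240:370],(600,600),interpolation=cv2.INTER_CUBIC))"
```

```text
25.3 [0.57056797 0.18450228 0.18493716] [-179.3769378     7.43959932  -17.35138395] [ 0.15447862  0.09376125 -2.74404404] [-0.23746913 -0.59143695 -0.03330111]
```

View pics/c18.png

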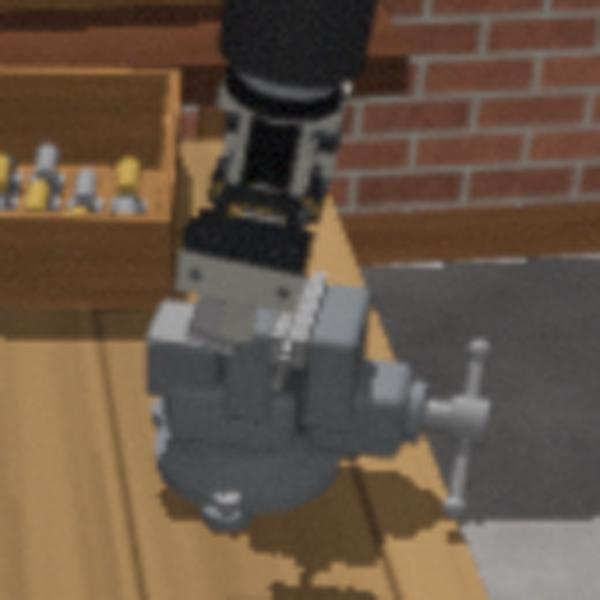

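Request:
move_arm:
  increments:
    - [[15,-5,0],0]
    - [[15,-5,0],0]
    - [[15,-5,0],0]
    - [[15,-5,0],0]
    - [[14,-5,0],0]
    - [[0,0,-10],0]
    - [[0,0,-10],0]
    - [[0,0,0],0]

```text
clock: 26.15
tool_pos: [0.6494, 0.1551, 0.155]
orientation: [-179.8, 7.9, -17.5]
force: [0.2, -0.2, -3.5]
opening: 0.0359
```

```bash
python3 -c "
from h import *
look('w18');snap('side','s18')
o=ctrl.get_obs()
s=cv2.imread('pics/s18.png')
cv2.imwrite('pics/c18.png',np.hstack([cv2.resize(s[70:200,240:370],(400,400),interpolation=cv2.INTER_CUBIC),cv2.resize(cv2.imread('pics/w18.png'),(400,400))]))
d=o['tool_pos'][:2]-np.array([.5955,.1727]);print('n',d@[.9455,-.3256],'u',d@[.3256,.9455])"
```

```text
26.2 [0.649494   0.15521272 0.15575809] [-179.80202533    7.86607977  -17.50858995] [-0.06381672 -0.74082651 -2.97765019] [-0.19906025 -0.62387563 -0.01150325]
n 0.056961784046989705 u 0.0014314663146026735
```

View pics/c18.png

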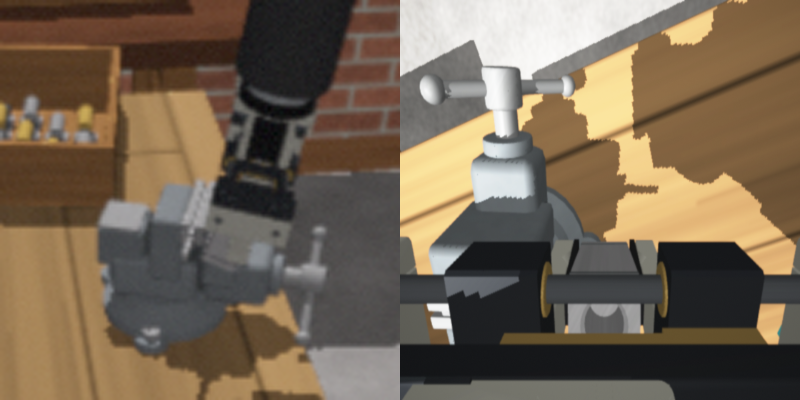

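Request:
move_arm:
  increments:
    - [[1,3,-5],0]
    - [[0,0,-5],0]
    - [[-4,1.4,0],0]
    - [[-4,1.4,0],0]
    - [[-4,1.4,0],0]
    - [[-4,1.4,0],0]
    - [[-3,1,0],0]
    - [[-3,1,0],0]

```text
clock: 27.05
tool_pos: [0.628, 0.1682, 0.1493]
orientation: [-179.6, 7.5, -17.3]
force: [3.9, -0.5, -0.4]
opening: 0.0359
```

```bash
python3 -c "
from h import *
look('w19')
o=ctrl.get_obs()
d=o['tool_pos'][:2]-np.array([.5955,.1727]);print('n',d@[.9455,-.3256],'u',d@[.3256,.9455])"
```

```text
27.1 [0.6275811  0.16837847 0.14950508] [-179.55924462    7.52312496  -17.32144487] [ 0.14132287  1.2797103  -0.22179325] [-0.18779893 -0.65821902 -0.00922414]
n 0.03173977553610467 u 0.006359597951850008
```

View pics/w19c.png

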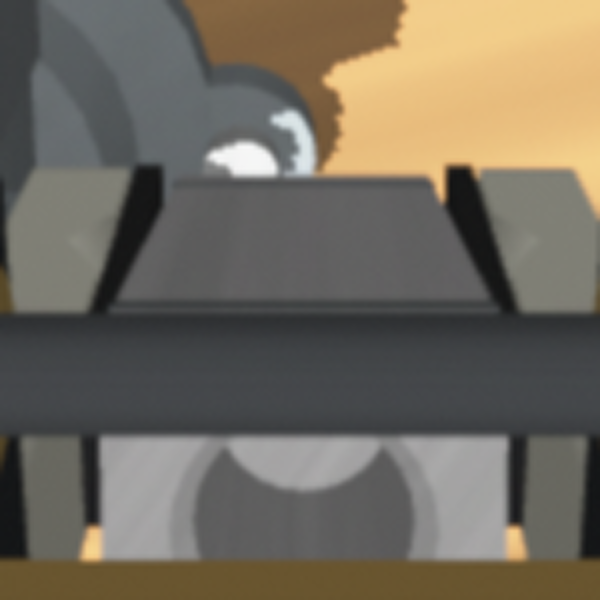

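Request:
move_arm:
  increments:
    - [[6,-2,1],0]
    - [[6,-2,0],0]
    - [[0,0,-4],0]
    - [[0,0,-4],0]
    - [[0,0,-1],0]
    - [[-4,1.4,0],0]
    - [[-4,1.4,0],0]
    - [[-3,1,0],0]

```text
clock: 27.9
tool_pos: [0.6334, 0.1658, 0.1402]
orientation: [-179.6, 7.1, -17.4]
force: [11.5, -7.0, -6.0]
opening: 0.0359
```

Request:
move_arm:
  increments:
    - [[-3,1,0],0]
    - [[-3,1,0],0]
    - [[-3,1,0],0]
    - [[-3,1,0],0]
    - [[-3,1,0],0]
    - [[-3,1,0],0]
    - [[-3,1,0],0]
    - [[-3,1,0],0]

```text
clock: 28.7
tool_pos: [0.6295, 0.1668, 0.1445]
orientation: [-179.3, 4.7, -17.4]
force: [10.8, -4.9, -7.3]
opening: 0.0361
```

```bash
python3 -c "
from h import *
look('w20')
o=ctrl.get_obs()
d=o['tool_pos'][:2]-np.array([.5955,.1727]);print('n',d@[.9455,-.3256],'u',d@[.3256,.9455])"
```

```text
28.75 [0.62940404 0.16689593 0.14464172] [-179.23968256    4.66417541  -17.43893586] [10.18932747 -5.8959072  -8.24401523] [-2.37070696 -4.57978427 -0.04739621]
n 0.03394607000192361 u 0.005551408063549804
```

View pics/w20c.png

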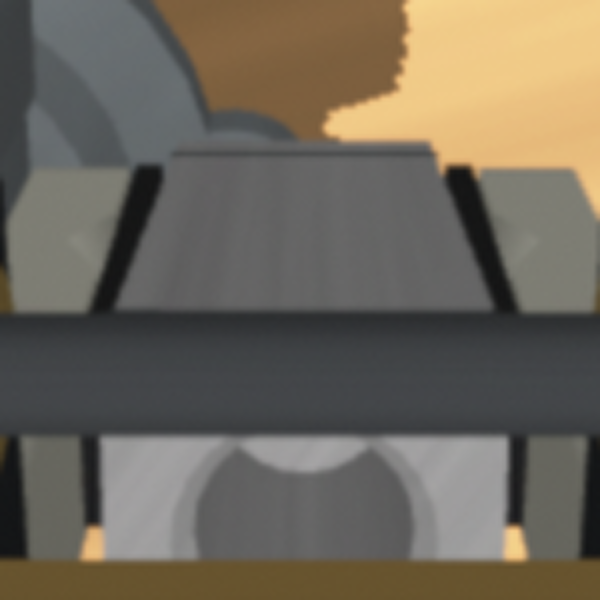

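The sense is right: tool tilt is falling and the hole is turning more upright. I'll repeat it.

Request:
move_arm:
  increments:
    - [[-4,1.4,-1],0]
    - [[-4,1.4,-1],0]
    - [[-4,1.4,-1],0]
    - [[-4,1.4,-1],0]
    - [[-4,1.4,-1],0]
    - [[-4,1.4,-1],0]
    - [[-4,1.4,-1],0]
    - [[-4,1.4,-1],0]

```text
clock: 29.55
tool_pos: [0.6241, 0.1685, 0.1488]
orientation: [-178.8, 1.5, -17.4]
force: [11.3, -7.3, -4.6]
opening: 0.0359
```

```bash
python3 -c "
from h import *
look('w21')
o=ctrl.get_obs()
d=o['tool_pos'][:2]-np.array([.5955,.1727]);print('n',d@[.9455,-.3256],'u',d@[.3256,.9455])"
```

```text
29.6 [0.62386669 0.16854178 0.14885724] [-178.7514184     1.44530449  -17.36816139] [10.87849902 -8.36629353 -4.10157294] [-3.12961411 -4.64895627 -0.17944532]
n 0.028174623224263083 u 0.0053046018147581
```

View pics/w21c.png

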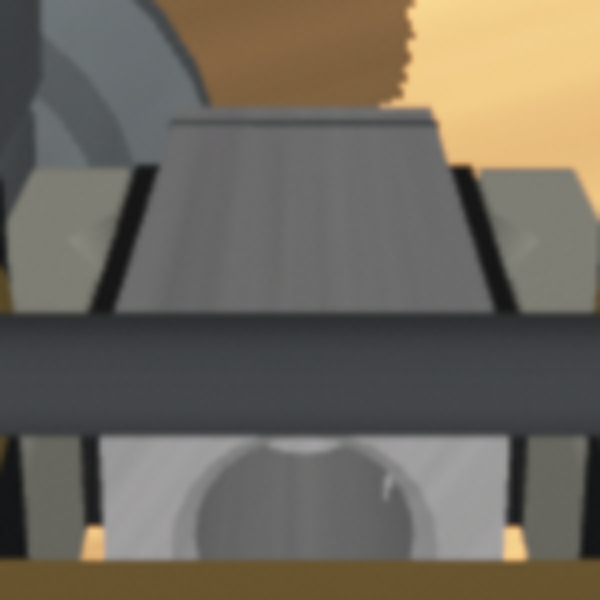

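```bash
cat >> h.py <<'E'
def facetilt(f,top,bot):
    W=load(f); c=lambda x,y:(x/4+210-.5,y/4+210-.5)
    R=np.array(W['R']);t=np.array(W['t']);C=-R.T@t
    def d(p):
        u,v=c(*p);return R.T@np.array([(u-W['cx'])/W['fx'],(v-W['cy'])/W['fy'],1.])
    P=[]
    for (x0,x1,y) in(top,bot):
        a,b=d((x0,y)),d((x1,y));P.append(C+.0355/np.linalg.norm(a-b)*(a+b)/2)
    v=P[0]-P[1];n=np.array([.9455,-.3256,0])
    print(P,np.linalg.norm(v),'lean to +n deg',np.degrees(np.arctan2(v@n,v[2])))
E
python3 - <<'E'
from h import *
facetilt('w21',(114,493,308),(170,437,110))
facetilt('w19',(114,493,308),(172,433,180))
for my in(515,530):tilt('w21',(303,my),(303,363),.205)
E
```

```text
[array([0.63869651, 0.16209235, 0.19439566]), array([0.63731325, 0.16370792, 0.14019989])] 0.05423748720289969 lean to +n deg 1.9380651578499544
[array([0.64734098, 0.16103713, 0.19300426]), array([0.63020058, 0.16692798, 0.13954168])] 0.056451244287580006 lean to +n deg 18.727131362023606
0.205 [0.62457136 0.16634697 0.205     ] [ 0.12933873 -0.06259675  0.98962273] tilt 8.26143646130133 n 0.1426712746586394
0.205 [0.62303633 0.16682954 0.205     ] [ 0.0847252  -0.04869537  0.99521375] tilt 5.608010966410684 n 0.09596288996402096
```

Request:
move_arm:
  increments:
    - [[-4,1.4,-1],0]
    - [[-4,1.4,-1],0]
    - [[5,-1.7,0],0]
    - [[10,-3,5],0]
    - [[5,-1,15],0]
    - [[0,0,20],0]
    - [[0,0,20],0]
    - [[0,0,10],0]

```text
clock: 30.4
tool_pos: [0.6418, 0.1624, 0.2214]
orientation: [-178.8, 1.0, -17.3]
force: [0.8, 0.5, -2.1]
opening: 0.0356
```

Request:
move_arm:
  increments:
    - [[0,-20,5],0]
    - [[0,-20,0],0]
    - [[0,-20,0],0]
    - [[0,-20,0],0]
    - [[0,-15,0],0]
    - [[0,-5,0],0]
    - [[0,0,0],0]
    - [[0,0,0],0]

```text
clock: 31.2
tool_pos: [0.6402, 0.0546, 0.2248]
orientation: [-178.8, 1.2, -17.4]
force: [1.0, 0.1, -2.4]
opening: 0.0359
```

```bash
python3 -c "
from h import *
look('w22');snap('side','s22');snap('top','t22')
s=cv2.imread('pics/s22.png')
cv2.imwrite('pics/c20.png',np.hstack([cv2.resize(s[70:200,240:370],(400,400),interpolation=cv2.INTER_CUBIC),cv2.resize(cv2.imread('pics/w22c.png'),(400,400))]))"
```

```text
31.25 [0.64021473 0.05476013 0.22481504] [-178.79843827    1.21563324  -17.41050882] [ 0.72165466 -0.23283057 -2.6241748 ] [-0.11946696 -0.05153363  0.0515003 ]
```

View pics/c20.png

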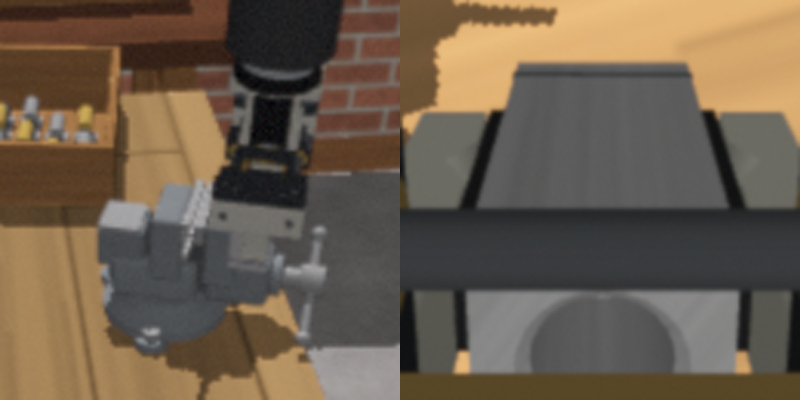

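View pics/s22.png

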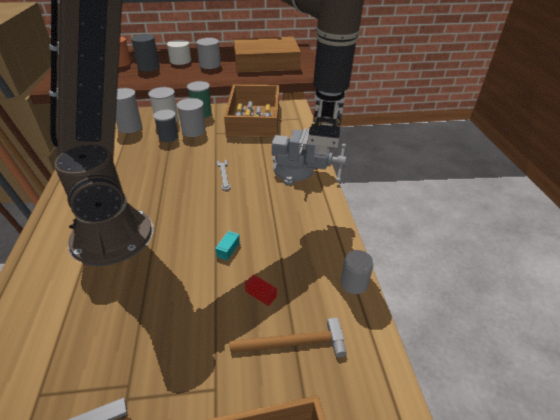

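View pics/t22.png

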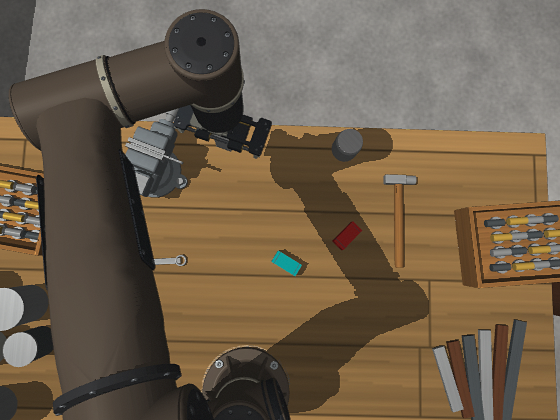

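Run:
```python
from h import *
facetilt('w22',(115,494,310),(174,435,97))
w=cv2.imread('pics/w22c.png');cv2.imwrite('pics/c21a.png',w)
S=load('s22');o=ctrl.get_obs();u,v=proj(S,o['tool_pos']);print(u,v)
s=cv2.imread('pics/s22.png');u,v=int(u),int(v)
cv2.imwrite('pics/c21.png',cv2.resize(s[v-25:v+25,u-25:u+25],(600,600),interpolation=cv2.INTER_CUBIC))
# direction of vertical there
print(proj(S,o['tool_pos']+[0,0,.04])-proj(S,o['tool_pos']))
```

```text
[array([0.65439949, 0.04821728, 0.2705858 ]), array([0.65359209, 0.04966617, 0.21201021])] 0.05859906407486926 lean to +n deg 1.2079897012689849
322.30589427930374 148.0691356283359
[  1.21008374 -12.17983371]
```

View pics/c21.png

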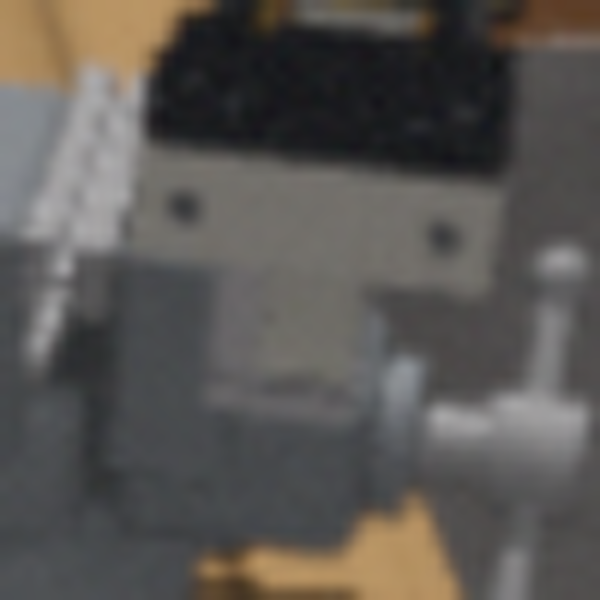

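View pics/c21a.png

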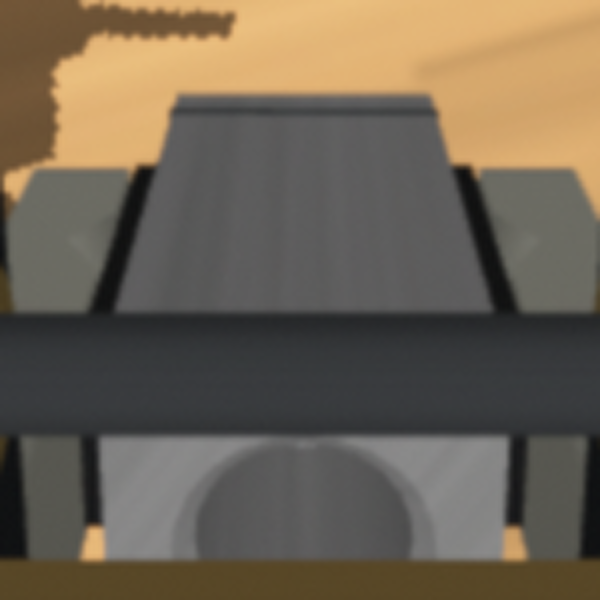

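```bash
python3 -c "
from h import *
o=ctrl.get_obs();print(np.abs(o['qvel']).max(),o['opening'],o['force'])
print(ctrl.close_job())"
```

```text
0.2646380667868873 0.03569792089410485 [ 0.10438156 -0.62130058 -1.9564356 ]
the job is handed in; nothing more can be done
None
```

I handed the job in at about 31 s of the 64 s allowed. The gripper is holding the spacer with the hole up; no verdict was reported.

- **Which end:** the wrist camera showed the drilled end before any contact. I turned that end to the blade first and never tried the other end. The blade confirmed it: it slid in freely and stopped about 33 mm deep, against a nominal 32 mm. Push-back was about 5 N and it went no further with more push.
- **Standing it up:** the moves can't tilt the tool, so I drew the spacer off and turned it in the jaws by pressing it gently against the blade from both sides. The highest wrist force I read was about 40 N, but I only saw values at the end of each move, so a brief higher peak can't be ruled out.
- **Last checks:**

| Check | Reading |
|---|---|
| Grip | opening 35.7 mm, so still held |
| Lean | about 1° from the wrist view, with the side view agreeing to a few degrees |
| Spacer centre | about 0.24 m above the bench |
| Distance from the blade tip | over 0.1 m |
| Hammer, tin, wrench | by eye, where they were in the first pictures (the arm hides part of the wrench from above) |

- **Disagreement:** just before the final nudge, two tilt estimates differed: 2° from the side face and 6–8° from the hole. Both are inside the 15° limit. The hole-based one was not repeated after the nudge.

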